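Index the filter changer and unload its filter

ROBOT

A 7-joint arm with a two-finger parallel gripper is mounted at the origin on a cart in front of the work surface, level with it; the furniture and walls round the work are solid. World frame = base frame: x ahead of the robot, y to its left, z up, the work surface at z = 0. Lengths are in m, angles in rad, forces in N, time in s.
With the tool pointing down it reaches from about 0.425 to 0.95 m from the base axis. Payload 16.7 kg.
Tool frame: the origin (TCP) lies between the finger pads, 19 mm behind the fingertips; this is the grasp point; z points along the fingers, y is the line along which they close (so a half turn about z gives the same grasp; the last joint's range is limited). The gripper opens to 94 mm and grips with 3 to 60 N. Pads are 16 mm wide; open, the fingers measure 119 mm over their backs; the gripper's body (75 mm by 177 mm) begins 78 mm behind the grasp point.
Start: joints at [-1.317, 0.426, 0.074, 1.606, -0.034, 1.111, -0.067], TCP at [0.265, 0.621, 0.224] pointing down, gripper open.
Joint ranges: [-2.85, 2.85], [-0.5, 2.14], [-1.23, 1.37], [0.21, 2.46], [-1.02, 4.16], [0.16, 2.05], [-2.73, 2.73]. Speed limits (rad/s): [1.89, 1.89, 2.39, 2.39, 3.01, 3.01, 3.01].

INTERFACE

Orientations are given as a 3x3 rotation matrix whose columns are the frame's x, y, z axes.
In Python, from rig import env gives the robot as it stands.
- The arm moves only by the tool play_rows, never from a script. Its argument "moves" is a list of rows, each a list of 5 numbers: the finger opening in m, from 0 to 0.094, then the shift along the world's x, y, z in m, then the turn about the world's z in rad. In form: [[grip, dx, dy, dz, spin], ...]. A call has 1 to 20 rows; each row shifts and turns the commanded pose from where the row before left it; what a row does not reach is not made up. A row lasts 1/8 s, in which the tool goes at most 62.5 mm and 10.7 degrees, less where a joint would pass 70% of its speed; a pose out of reach is approached as far as the arm can. A call with a gripper value outside its range is refused whole. The fingers move at their own pace and stop on an object; the grip force is fixed at half the most. Time passes only in rows, so rows that do not move let the fingers close. It gives the time, the measured TCP pose, the force, the opening and the grip force at its end, in the units of the state.
- env.sense(): the state, without advancing time (a new reading comes with each control period).
- env.get_image(name): name is "side" or "top"; returns a dict with "frame" (480x640x3 uint8, red, green, blue), "fx", "fy", "cx", "cy" (pixels), "position" and "rotation" of the camera in the world. Camera axes: x right, y up, looking along -z (the intrinsics and any distortion apply to the point x, -y, -z); pixel columns grow to the right and rows downward; lengths in m; the calibration is good to about 2 mm. A picture is of the moment at which its call begins. There is no depth.
- env.hand_in(): hands the job in; it is judged then, once.
The state is a dict: "time_s": time; "joint_pos": joint angles; "qvel": joint speeds; "joint_torque": joint torques, N m; "eef_pos": TCP position; "orientation": TCP orientation; "wrist_force": force on the tool from outside, world axes, zero at the start; "moment": the same for the moment, N m; "finger_gap": finger opening in m; "finger_force": force on a finger pad.
Only numpy, scipy, OpenCV 4.12 (cv2) and the standard library are available. Lean on these libraries where they do the work, as an engineer would, in place of code of your own. Each camera call takes 0.05 s, during which the arm holds its last target. There are 200 camera calls.

TASK

The filter in the filter changer has to come out. Squeeze the latch tab against the grip post to free the carriage, slide it to the next detent (the middle one of three) and let the tab spring back so that the carriage is locked there with the filter holder out of its tunnel; then lift the filter holder out and lay it flat, glass up, on the lens tissue booklet that lies in front of the changer without dropping it. Leave the carriage locked in the middle detent and do not push the driver case or the post holder about.

Things in the scene. Friction and masses are not known exactly. Their poses are not given: they have to be found in the camera images.
- filter_changer: Bench filter changer, fixed. Origin on the table under the middle of its rail; x to its back, y along the rail (robot's left): the way the carriage leaves the tunnel. Base x -60 to 60, y -165 to 155, 10 thick. Black tunnel over x -33 to 33, y 8 to 52, roof top z 63, tube (32 dia) on it to z 85. Grey column x 45 to 95, y -135 to 0, with an overhanging head. All mm.
- head_edge (a point): Middle of the head's lower front edge, axes as the changer: the grey head overhangs the grip, x -22 to 95, y -135 to 0, underside z 190, top z 235 (mm in the changer's frame). A gripper pointing straight down does not fit; come to the grip from the front and above (tool pointing to the changer's +x and down), tilted 25 to 40 degrees from vertical.
- carriage (a joint): Slide (m), grows along the changer's +y. Detents at 0 (start, filter inside the tunnel), 0.045 (next, the goal) and 0.090; a tooth on the latch lever drops into 8 mm notches of a steel strip. Locked: 1.5 mm play each way, cannot be pushed along. Freed: 2 N friction. Between detents the released tooth rides on the strip and drops in by itself at the next notch.
- latch (a joint): Latch lever (rad): 0 = tab upright, tooth in a notch (locked); about 0.10 = tooth resting on the strip between notches; 0.11 and more = tooth clear, carriage free; stop at 0.155, tab squeezed to the post. A spring returns it: about 3 N at the tab to start, 6 N fully squeezed.
- grip (a point): On the carriage: the point to pinch, midway across post and squeezed tab, 95 mm above the table, axes as the changer. Black grip post 20 x 10 mm (x, y), y -7.5 to 2.5 from here, top at z 116. Steel tab 20 x 5 mm on its +y side, top at z 110, outer face at y 18.5 free. Pinch both along the changer's y: 26 mm wide free, about 15 squeezed. 20 to 40 N squeezes it and carries the carriage along.
- tab (a point): On the latch lever: centre of the tab's outer (+y) face, 73 mm above its pivot, 95 mm above the table when free.
- pocket (a point): On the carriage, moves with it: centre of the shallow pocket's floor in which the filter holder lies, 31 mm above the table; axes as the changer. The pocket is 44 mm square with rims 3 mm high.
- filter_holder: Loose, 60 g: aluminium plate 40 x 40 x 6 mm with a black round cell of 30 mm diameter, 16 mm tall, on its middle (22 mm in all) and a glass window on top. Origin: centre of the underside; z up. Take the round cell from straight above, closing the fingers along the changer's x axis (the tunnel is close by along y). Start: in the pocket, inside the tunnel.
- tissue_pack: Lens tissue booklet, a flat pale green pad, 72 x 100 x 10 mm (x, y, z), fast to the table, in front of the changer to the left or the right (another one far behind the changer is not meant). Origin: centre of the underside, x and y along its sides.
- key_case: Bystander: flat green driver case 60 x 90 x 16 mm, loose.
- post_holder: Bystander: black post holder 48 x 33 x 60 mm, standing loose in front of the changer.
Not all that is in view belongs to the job. There is more than one size of the tissue_pack; the job needs the larger.

How it is judged:
On the way:
1. the carriage is locked in the middle detent, the tab let go, the filter holder still in its pocket (value of joint carriage between 0.0415 and 0.0485 m and value of joint latch below 0.04 rad and distance between filter_holder and pocket below 0.012 m), for 0.2 s.
At the end, for the whole second after the job is handed in: The carriage is at its middle detent (0.045 m, within 3.5 mm) with the latch sprung back (under 0.04 rad), and the filter holder lies flat (within 0.1 rad), glass up, at rest and released on the tissue booklet, its centre within 30 mm (booklet x) and 43 mm (booklet y) of the booklet's centre (value of joint carriage between 0.0415 and 0.0485 m and value of joint latch below 0.04 rad and x of filter_holder in the frame of tissue_pack between -0.03 and 0.03 m and y of filter_holder in the frame of tissue_pack between -0.043 and 0.043 m and z of filter_holder in the frame of tissue_pack between 0.006 and 0.014 m and angle between filter_holder's own z axis and vertical below 0.1 rad and linear speed of filter_holder below 0.02 m/s and contact force between the fingers and filter_holder below 0.05 N); the robot touches nothing.
It fails at once if a bystander (driver case, post holder) is pushed more than 30 mm (distance of any of key_case, post_holder from where it was at the start of the episode above 0.03 m).
It fails at once if the filter holder is dropped (falls free of the fingers faster than 0.6 m/s) (linear speed of filter_holder above 0.6 m/s and contact force between the fingers and filter_holder below 0.01 N).
It also fails if it takes over 58 s, if anything falls off the work surface, if the arm or the gripper's body presses on something with over 40 N, if the wrist force passes 120 N, or if a joint passes its speed limit or range.

## Working session

There is one attempt and no reset: what is moved stays moved. The work goes in short steps, Python scripts to look and compute and a tool call to move; the robot and the scene stay as the last step left them, time stands still between calls to the robot, and variables do not carry over. Pictures are saved under pics/ and viewed, at most 10 in all, crops included, and the job is handed in when it is done.

Besides the shell and the picture viewer there is one more tool, called after "Call:" as a command line: name --pt "numbers of a row" for each row, then --argument value for the rest. play_rows: Moves the arm, as the interface text tells. Its arguments: {"type":"object","properties":{"moves":{"type":"array","items":{"type":"array","items":{"type":"number"}}}},"required":["moves"]}

```bash
ls; mkdir -p pics; python3 - <<'E'
from rig import env
import cv2
for n in("side","top"):
    d=env.get_image(n); cv2.imwrite(f"pics/{n}0.png",d["frame"][:,:,::-1])
    print(n,{k:v for k,v in d.items() if k!="frame"})
s=env.sense();print(s)
E
```

```text
pics
side {'fx': 445.47768936380237, 'fy': 445.47768936380237, 'cx': 317.2916997468559, 'cy': 245.7662884933804, 'position': array([0.4678498 , 0.74136276, 0.58561398]), 'rotation': array([[-0.99500857,  0.0591955 , -0.0803358 ],
       [-0.09937046, -0.5140624 ,  0.85197732],
       [ 0.0091356 ,  0.85570774,  0.51737878]])}
top {'fx': 486.6484621099062, 'fy': 486.6484621099062, 'cx': 314.5317628826812, 'cy': 236.22382348303887, 'position': array([ 0.4089016 , -0.04001512,  1.24509018]), 'rotation': array([[-0.02180512,  0.99164685, -0.12712615],
       [-0.99975052, -0.02224354, -0.00202986],
       [-0.00484064,  0.12705017,  0.99188448]])}
{'time_s': 0.1, 'joint_pos': array([-1.31649753,  0.42663318,  0.07387661,  1.60656312, -0.03410065,
        1.11078552, -0.06709154]), 'qvel': array([ 0.00170209, -0.00028681, -0.00062991, -0.00031105,  0.00121937,
        0.0006591 ,  0.00058682]), 'joint_torque': array([ 8.26613337e-03, -9.37478971e+01,  3.67621310e+00, -4.55042338e+01,
       -4.87913028e-02,  1.71711860e-02,  6.38947267e-05]), 'eef_pos': array([0.26510635, 0.62034663, 0.22366165]), 'orientation': array([[-9.19557142e-01,  3.92956144e-01, -3.63525177e-04],
       [ 3.92956303e-01,  9.19556524e-01, -1.06915041e-03],
       [-8.58472731e-05, -1.12599440e-03, -9.99999362e-01]]), 'wrist_force': array([-0.33085162, -0.06778217, -0.68704277]), 'moment': array([0.06946227, 0.01402033, 0.04054623]), 'finger_force': 0.0, 'finger_gap': 0.09415112489936217}
```

View pics/top0.png

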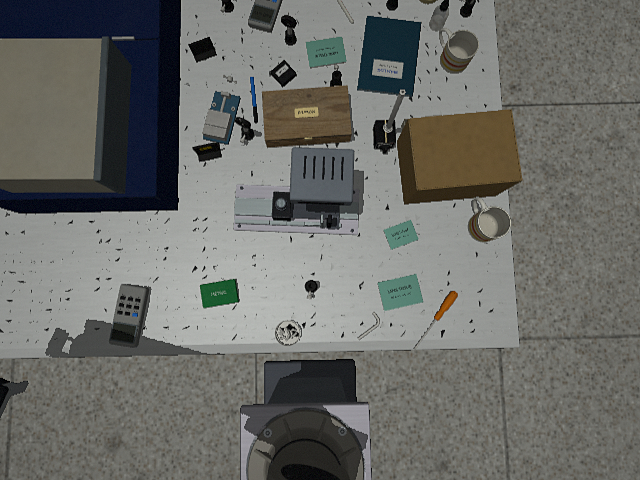

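View pics/side0.png

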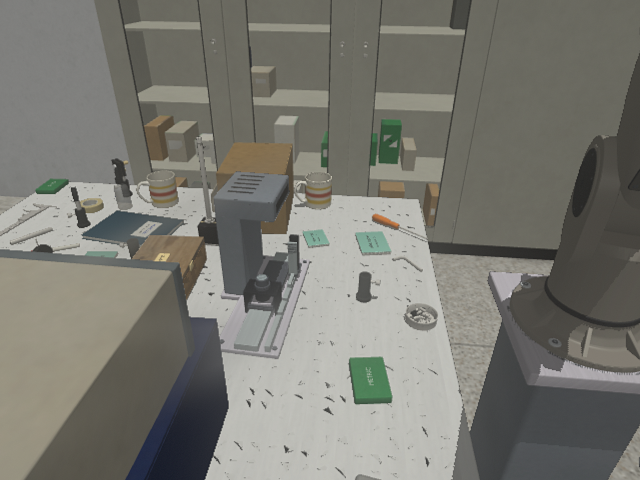

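The top view shows the changer at about (297,209), its grip near (330,221), the tunnel with tube at (282,204) and the post holder at (312,288). The driver case is at (219,293).

Booklet candidates are (401,234) small in front, (400,292) large in front and (327,52) far behind. I choose (400,292). The green case at (219,293) is not a booklet. Next is a close crop to check.

```bash
python3 - <<'E'
import cv2
a=cv2.imread("pics/top0.png")[175:315,225:435]
cv2.imwrite("pics/c1.png",cv2.resize(a,None,fx=3.8,fy=3.8,interpolation=cv2.INTER_CUBIC))
a=cv2.imread("pics/side0.png")[225:365,215:405]
cv2.imwrite("pics/c2.png",cv2.resize(a,None,fx=4.2,fy=4.2,interpolation=cv2.INTER_CUBIC))
E
```

```text
(no output)
```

View pics/c1.png

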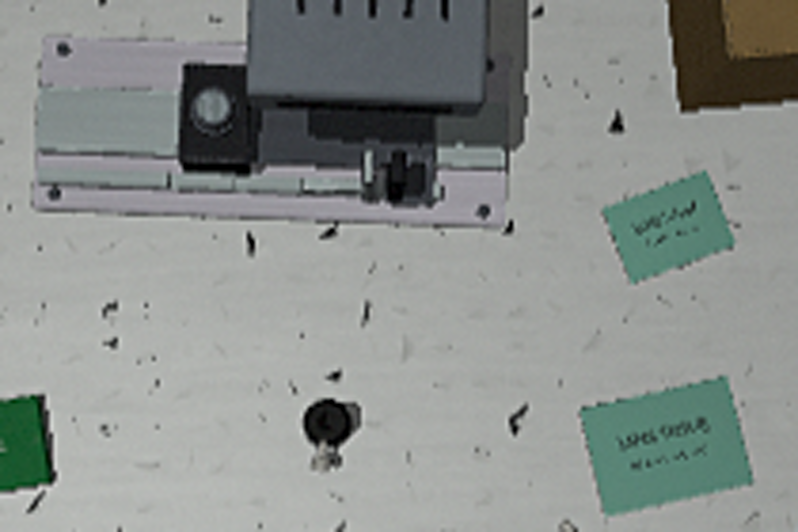

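View pics/c2.png

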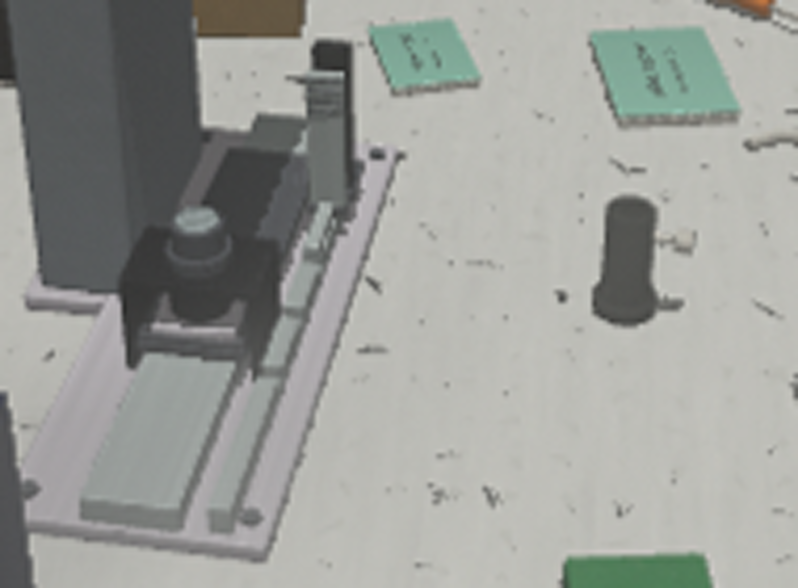

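Top crop: the large booklet has corners (582,408), (726,377), (752,484) and (605,515), about 99 x 74 mm, so the choice holds. Changer base corners are (33,208), (505,227) and (44,38). The grip post is black at (397,175), and the tab is to its left at (368,165).

```bash
cat > h.py <<'E'
import numpy as np
from scipy.optimize import least_squares
T=dict(f=486.6484621099062,c=(314.5317628826812,236.22382348303887),p=np.array([ 0.4089016 , -0.04001512,  1.24509018]),R=np.array([[-0.02180512,  0.99164685, -0.12712615],[-0.99975052, -0.02224354, -0.00202986],[-0.00484064,  0.12705017,  0.99188448]]))
S=dict(f=445.47768936380237,c=(317.2916997468559,245.7662884933804),p=np.array([0.4678498 , 0.74136276, 0.58561398]),R=np.array([[-0.99500857,  0.0591955 , -0.0803358 ],[-0.09937046, -0.5140624 ,  0.85197732],[ 0.0091356 ,  0.85570774,  0.51737878]]))
def proj(C,P):
    q=C["R"].T@(np.asarray(P)-C["p"]); return np.array([C["c"][0]+C["f"]*q[0]/-q[2], C["c"][1]-C["f"]*q[1]/-q[2]])
def atz(C,uv,z):
    d=C["R"]@np.array([(uv[0]-C["c"][0])/C["f"],-(uv[1]-C["c"][1])/C["f"],-1]); return C["p"]+d*(z-C["p"][2])/d[2]
c1=lambda x,y:(np.array([x,y])+.5)/3.8-.5+[225,175]
c2=lambda x,y:(np.array([x,y])+.5)/4.2-.5+[215,225]
def w(q,P): 
    c,s=np.cos(q[2]),np.sin(q[2]); return np.array([q[0]+c*P[0]-s*P[1],q[1]+s*P[0]+c*P[1],P[2]])
E
python3 - <<'E'
from h import *
obs=[(T,c1(33,208),(-60,155,10)),(T,c1(505,227),(-60,-165,10)),(T,c1(44,38),(60,155,10)),(T,c1(180,161),(-33,52,63)),(T,c1(184,65),(33,52,63)),
(T,c1(248,99),(-22,0,235)),(T,c1(486,105),(-22,-135,235)),
(S,c2(265,549),(-60,155,10)),(S,c2(403,153),(-60,-165,10)),(S,c2(25,520),(60,155,10)),(S,c2(272,247),(-33,52,63)),(S,c2(127,243),(33,52,63))]
f=lambda q:np.concatenate([proj(C,w(q,np.array(P)/1000))-u for C,u,P in obs])
r=least_squares(f,[.6,0,0],loss="soft_l1"); q=r.x; print(q); print(f(q).reshape(-1,2).round(1).tolist())
inv=lambda P:np.array([[np.cos(q[2]),np.sin(q[2])],[-np.sin(q[2]),np.cos(q[2])]])@(P[:2]-q[:2])*1000
for n,x,y,z in[("post L",387,175,.116),("post R",405,175,.116),("post back",397,150,.116),("post front",397,198,.116),("tab",367,165,.11)]: print(n,inv(atz(T,c1(x,y),z)))
t=[atz(T,c1(*p),.01) for p in((582,408),(726,377),(752,484),(605,515))]
t=np.array(t);print(t.mean(0),np.linalg.norm(t-np.roll(t,-1,0),axis=1),t)
e=t[3]+t[2]-t[0]-t[1]; print("x-axis yaw",np.arctan2(-e[1],-e[0]))
print("postholder base",atz(T,c1(327,425),.06),"case",atz(T,(219,293),.016))
E
```

```text
[ 0.63767664  0.01253348 -0.05944408]
[[-0.2, 1.0], [0.4, 0.6], [-0.3, -0.0], [-0.1, 1.1], [0.1, 0.1], [-0.7, -0.2], [0.6, 0.5], [1.9, -1.7], [-0.2, -3.1], [-5.5, -2.8], [-2.1, 10.2], [-0.7, 7.6]]
post L [-43.12677606 -81.78498925]
post R [-42.71690378 -92.89990163]
post back [-27.24065846 -87.43010286]
post front [-57.25678984 -88.4460177 ]
tab [-36.32675965 -69.22597036]
[ 0.4208634  -0.24960834  0.01      ] [0.09836672 0.07226948 0.09958247 0.07173769] [[ 0.44703564 -0.19473803  0.01      ]
 [ 0.46548674 -0.29135878  0.01      ]
 [ 0.3945406  -0.30512552  0.01      ]
 [ 0.37639061 -0.20721104  0.01      ]]
x-axis yaw 0.18324163682596548
postholder base [ 0.43826935 -0.025592    0.06      ] case [0.42810426 0.20547308 0.016     ]
```

```bash
python3 - <<'E'
from h import *
import cv2
q=[ 0.63767664,0.01253348,-0.05944408]
def draw(C,off,s,src,out,sl):
    a=cv2.imread(src)[sl]; a=cv2.resize(a,None,fx=s,fy=s,interpolation=cv2.INTER_CUBIC)
    def box(x0,x1,y0,y1,z0,z1,col):
        V=[(x,y,z) for x in(x0,x1) for y in(y0,y1) for z in(z0,z1)]
        p=[tuple(int(round(t)) for t in (proj(C,w(q,np.array(v)/1000))-off+.5)*s-.5) for v in V]
        for i in range(8):
            for b in(1,2,4):
                if not i&b: cv2.line(a,p[i],p[i|b],col,1)
    box(-60,60,-165,155,0,10,(0,0,255)); box(-33,33,8,52,10,63,(0,255,255)); box(-52,-32,-92.5,-82.5,60,116,(255,0,255)); box(45,95,-135,0,10,190,(0,255,0)); box(-22,95,-135,0,190,235,(255,128,0))
    return a
A=draw(S,np.array([205,165]),3.6,"pics/side0.png","",np.s_[165:330,205:315]); B=draw(T,np.array([225,140]),2.9,"pics/top0.png","",np.s_[140:245,225:365])
H=np.zeros((600,800,3),np.uint8); H[:594,:396]=A[:594]; H[:B.shape[0],396:796]=B[:,:400]
cv2.imwrite("pics/o1.png",H)
E
```

```text
(no output)
```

View pics/o1.png

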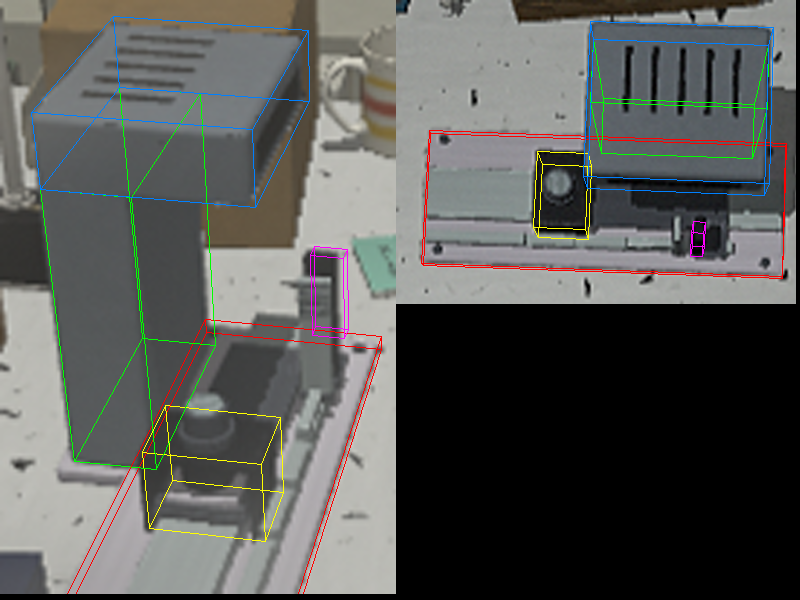

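The overlay fits the head, tunnel and column within about 1–2 px. The grip is at changer (-38,-85) and the pocket at (0,30). The moves can't tilt the tool directly, so I'll see whether the orientation gives way at the edge of the reach. First I move to the front and up.

Call:
play_rows --pt "0.094 0 0 0.05 0" --pt "0.094 0 -0.02 0.05 0" --pt "0.094 0.01 -0.04 0.05 0" --pt "0.094 0.01 -0.05 0.03 0" --pt "0.094 0.015 -0.055 0 0" --pt "0.094 0.015 -0.055 0 0.05" --pt "0.094 0.015 -0.055 0 0.05" --pt "0.094 0.015 -0.055 0 0.05" --pt "0.094 0.015 -0.055 0 0.05" --pt "0.094 0.015 -0.055 0 0.05" --pt "0.094 0.015 -0.055 0 0.05" --pt "0.094 0.015 -0.055 0 0.05" --pt "0.094 0.015 -0.055 0 0.05" --pt "0.094 0.015 -0.05 0 0.05" --pt "0.094 0.015 -0.04 0 0.014"

```text
time_s: 1.98
eef_pos: [0.4498, -0.0752, 0.4025]
orientation: [[-0.998, -0.06, 0.0], [-0.06, 0.998, 0.001], [-0.0, 0.001, -1.0]]
wrist_force: [1.1, 1.2, 0.2]
finger_gap: 0.0941
finger_force: 0.0
```

```bash
python3 -c "
from rig import env
s=env.sense()
print(s['time_s'],s['joint_pos'].round(3),s['eef_pos'].round(3),s['orientation'].round(3))"
```

```text
1.975 [-0.876 -0.169  0.8    1.847  0.122  1.414  1.528] [ 0.45  -0.075  0.403] [[-0.998 -0.06   0.   ]
 [-0.06   0.998  0.001]
 [-0.     0.001 -1.   ]]
```

Call:
play_rows --pt "0.094 0.0 0 0.05 -0.06" --pt "0.094 0.0 0 0.06 -0.06" --pt "0.094 0.0 0 0.06 0" --pt "0.094 0.0 0 0.06 0" --pt "0.094 0.0 0 0.06 0" --pt "0.094 0.0 0 0.06 0"

```text
time_s: 2.72
eef_pos: [0.4496, -0.0713, 0.7106]
orientation: [[-0.998, 0.06, 0.016], [0.059, 0.998, -0.004], [-0.016, -0.003, -1.0]]
wrist_force: [0.0, 1.1, -0.6]
finger_gap: 0.0938
finger_force: 0.0
```

```bash
cat > s.py <<'E'
from rig import env
s=env.sense()
print(s['time_s'],s['joint_pos'].round(3),s['eef_pos'].round(3),s['orientation'].round(3).tolist())
E
python3 s.py
```

```text
2.725 [-0.697 -0.038  0.682  1.138  0.031  2.017  1.51 ] [ 0.45  -0.071  0.711] [[-0.998, 0.06, 0.016], [0.059, 0.998, -0.004], [-0.016, -0.003, -1.0]]
```

Call:
play_rows --pt "0.094 0.0 0 0.06 0" --pt "0.094 0.0 0 0.06 0" --pt "0.094 0.0 0 0.06 0" --pt "0.094 0 0 0 0"

```text
time_s: 3.22
eef_pos: [0.4488, -0.0729, 0.751]
orientation: [[-0.995, 0.065, 0.077], [0.065, 0.998, -0.01], [-0.078, -0.005, -0.997]]
wrist_force: [-0.3, -0.6, -0.1]
finger_gap: 0.0937
finger_force: 0.0
```

```bash
python3 s.py
```

```text
3.225 [-0.192 -0.006  0.203  1.026  0.012  2.044  1.523] [ 0.449 -0.073  0.751] [[-0.995, 0.065, 0.077], [0.065, 0.998, -0.01], [-0.078, -0.005, -0.997]]
```

Call:
play_rows --pt "0.094 0.0 0 0.06 0" --pt "0.094 0.0 0 0.06 0" --pt "0.094 0.0 0 0.06 0"

```text
time_s: 3.6
eef_pos: [0.4495, -0.0721, 0.8164]
orientation: [[-0.974, 0.06, 0.217], [0.059, 0.998, -0.012], [-0.217, 0.001, -0.976]]
wrist_force: [-0.7, -0.7, 0.2]
finger_gap: 0.0938
finger_force: 0.0
```

```bash
python3 s.py
```

```text
3.6 [ 9.200e-02 -2.000e-03 -8.200e-02  8.780e-01  1.100e-02  2.048e+00
  1.527e+00] [ 0.449 -0.072  0.816] [[-0.974, 0.06, 0.217], [0.059, 0.998, -0.012], [-0.217, 0.001, -0.976]]
```

Call:
play_rows --pt "0.094 0.0 0 -0.06 0" --pt "0.094 0.0 0 -0.06 0"

```text
time_s: 3.85
eef_pos: [0.4496, -0.0722, 0.6978]
orientation: [[-0.974, 0.06, 0.217], [0.059, 0.998, -0.011], [-0.217, 0.002, -0.976]]
wrist_force: [2.2, 0.5, 0.3]
finger_gap: 0.0941
finger_force: 0.0
```

```bash
python3 s.py
```

```text
3.85 [ 0.112 -0.13  -0.08   1.279 -0.006  1.773  1.539] [ 0.45  -0.072  0.698] [[-0.974, 0.06, 0.217], [0.059, 0.998, -0.011], [-0.217, 0.002, -0.976]]
```

The tilt persists as hoped, so I continue to about 30°.

Call:
play_rows --pt "0.094 0.0 0 0.06 0" --pt "0.094 0.0 0 0.06 0" --pt "0.094 0.0 0 0.06 0" --pt "0.094 0.0 0 0.06 0" --pt "0.094 0.0 0 0.06 0" --pt "0.094 0.0 0 0.06 0"

```text
time_s: 4.6
eef_pos: [0.4496, -0.0732, 0.9045]
orientation: [[-0.914, 0.058, 0.401], [0.057, 0.998, -0.015], [-0.401, 0.009, -0.916]]
wrist_force: [-0.4, -0.2, -0.4]
finger_gap: 0.094
finger_force: 0.0
```

```bash
python3 s.py
```

```text
4.6 [-4.000e-03  1.000e-03  1.600e-02  6.800e-01  1.200e-02  2.048e+00
  1.530e+00] [ 0.45  -0.073  0.905] [[-0.914, 0.058, 0.401], [0.057, 0.998, -0.015], [-0.401, 0.009, -0.916]]
```

Call:
play_rows --pt "0.094 0.0 0 0.06 0" --pt "0.094 0.0 0 0.06 0" --pt "0.094 0.0 0 0.06 0"

```text
time_s: 4.97
eef_pos: [0.4506, -0.0739, 0.9681]
orientation: [[-0.848, 0.056, 0.528], [0.054, 0.998, -0.018], [-0.528, 0.013, -0.849]]
wrist_force: [0.5, -0.1, 0.4]
finger_gap: 0.0939
finger_force: 0.0
```

```bash
python3 s.py; python3 - <<'E'
from h import *
q=[ 0.63767664,0.01253348,-0.05944408]
for n,P in dict(grip=(-38,-85,95),grip45=(-38,-40,95),pocket45=(0,75,31)).items(): print(n,w(q,np.array(P)/1000).round(4))
E
```

```text
4.975 [-0.374  0.013  0.413  0.526 -0.008  2.048  1.544] [ 0.451 -0.074  0.968] [[-0.848, 0.056, 0.528], [0.054, 0.998, -0.018], [-0.528, 0.013, -0.849]]
grip [ 0.5947 -0.0701  0.095 ]
grip45 [ 0.5974 -0.0251  0.095 ]
pocket45 [0.6421 0.0874 0.031 ]
```

Tilt is 31.9°, in the right direction. Next I descend to the pre-grasp.

Call:
play_rows --pt "0.094 0 0 -0.057 0" --pt "0.094 0 0 -0.057 0" --pt "0.094 0 0 -0.057 0" --pt "0.094 0 0 -0.057 0" --pt "0.094 0 0 -0.057 0" --pt "0.094 0 0 -0.057 0" --pt "0.094 0 0 -0.057 0" --pt "0.094 0 0 -0.057 0" --pt "0.094 0 0 -0.057 0" --pt "0.094 0 0 -0.057 0" --pt "0.094 0.02 0.001 -0.05 0" --pt "0.094 0.02 0.001 -0.05 0" --pt "0.094 0.02 0.001 -0.05 0" --pt "0.094 0.02 0.002 -0.04 0" --pt "0.094 0.006 0 -0.02 0"

```text
time_s: 6.85
eef_pos: [0.536, -0.0706, 0.2173]
orientation: [[-0.851, 0.061, 0.522], [0.062, 0.998, -0.014], [-0.522, 0.02, -0.853]]
wrist_force: [0.3, -0.6, 0.6]
finger_gap: 0.0941
finger_force: 0.0
```

```bash
python3 s.py
```

```text
6.85 [-0.46  -0.06   0.455  2.34   0.132  0.308  1.392] [ 0.536 -0.071  0.217] [[-0.851, 0.061, 0.522], [0.062, 0.998, -0.014], [-0.522, 0.02, -0.853]]
```

Call:
play_rows --pt "0.094 0 0 -0.027 0" --pt "0.094 0.02 0 -0.032 0" --pt "0.094 0.015 0 -0.024 0" --pt "0.094 0 0 0 0"

```text
time_s: 7.35
eef_pos: [0.5525, -0.0646, 0.1617]
orientation: [[-0.858, 0.053, 0.511], [0.064, 0.998, 0.005], [-0.509, 0.038, -0.86]]
wrist_force: [0.0, 1.1, -0.4]
finger_gap: 0.0942
finger_force: 0.0
```

```bash
python3 s.py; python3 - <<'E'
from rig import env
import cv2,numpy as np
a=env.get_image("side")["frame"][:,:,::-1][165:345,215:385];b=env.get_image("top")["frame"][:,:,::-1][150:260,250:400]
H=np.zeros((600,800,3),np.uint8);a=cv2.resize(a,None,fx=2.4,fy=3.3*2.4/3.3);H[:a.shape[0],:408]=a;b=cv2.resize(b,None,fx=2.6,fy=2.6);H[:b.shape[0],408:798]=b
cv2.imwrite("pics/g1.png",H)
E
```

```text
7.35 [-0.576  0.101  0.626  2.363 -0.472  0.178  1.983] [ 0.553 -0.065  0.162] [[-0.858, 0.053, 0.511], [0.064, 0.998, 0.005], [-0.509, 0.038, -0.86]]
```

View pics/g1.png

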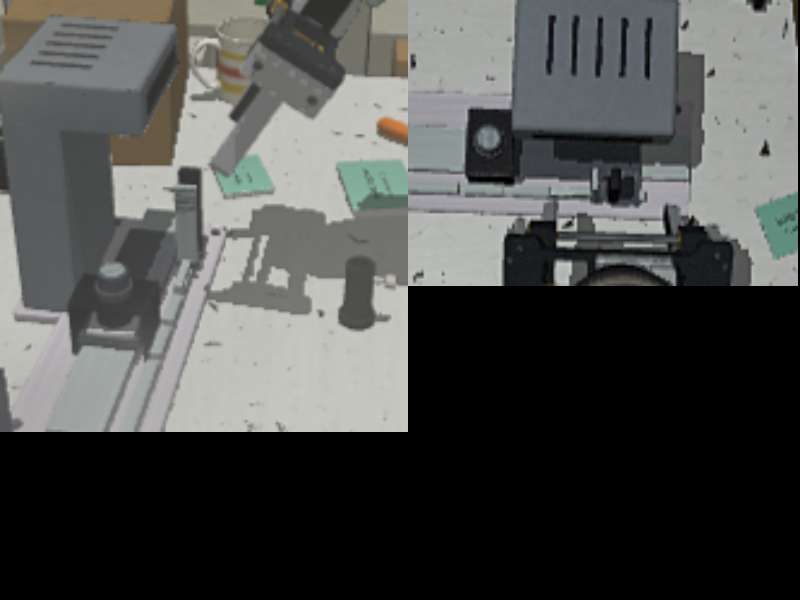

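Here the side view shows the fingers open beyond the post at (225,160). The top view shows the post at (617,185) between the finger lines at 550 and 672. j6 is near its minimum, so I go forward before going down.

Call:
play_rows --pt "0.094 0.015 -0.002 -0.005 0" --pt "0.094 0.015 -0.002 -0.005 0" --pt "0.094 0.012 -0.001 -0.01 0" --pt "0.094 0 0 0 0"

```text
time_s: 7.95
eef_pos: [0.5953, -0.0708, 0.1432]
orientation: [[-0.857, 0.054, 0.513], [0.066, 0.998, 0.005], [-0.512, 0.039, -0.858]]
wrist_force: [-0.7, 0.1, -0.8]
finger_gap: 0.0938
finger_force: 0.0
```

```bash
python3 s.py
```

```text
7.95 [-0.371  0.214  0.44   2.287 -0.767  0.165  2.27 ] [ 0.595 -0.071  0.143] [[-0.857, 0.054, 0.513], [0.066, 0.998, 0.005], [-0.512, 0.039, -0.858]]
```

Call:
play_rows --pt "0.094 0 0 -0.015 0" --pt "0.094 0 0 -0.015 0" --pt "0.094 0 0 0 0"

```text
time_s: 8.32
eef_pos: [0.5971, -0.0713, 0.1221]
orientation: [[-0.864, 0.053, 0.5], [0.066, 0.998, 0.009], [-0.499, 0.041, -0.866]]
wrist_force: [0.7, -0.0, 0.7]
finger_gap: 0.0941
finger_force: 0.0
```

```bash
python3 s.py
```

```text
8.325 [-0.362  0.265  0.441  2.287 -1.015  0.163  2.514] [ 0.597 -0.071  0.122] [[-0.864, 0.053, 0.5], [0.066, 0.998, 0.009], [-0.499, 0.041, -0.866]]
```

Call:
play_rows --pt "0.094 0 0 -0.02 0" --pt "0.094 0 0 -0.02 0" --pt "0.094 0 0 0 0"

```text
time_s: 8.7
eef_pos: [0.6025, -0.074, 0.0995]
orientation: [[-0.88, 0.052, 0.473], [0.066, 0.998, 0.013], [-0.471, 0.043, -0.881]]
wrist_force: [0.5, -0.1, -0.1]
finger_gap: 0.094
finger_force: 0.0
```

```bash
python3 s.py
```

```text
8.7 [-0.269  0.316  0.351  2.262 -1.018  0.163  2.523] [ 0.603 -0.074  0.099] [[-0.88, 0.052, 0.473], [0.066, 0.998, 0.013], [-0.471, 0.043, -0.881]]
```

The pose is good, with tilt 28°. Correct y slightly, then close.

Call:
play_rows --pt "0.094 -0.003 0.004 -0.002 0" --pt "0.04 0 0 0 0" --pt "0.02 0 0 0 0" --pt "0.0 0 0 0 0" --pt "0.0 0 0 0 0" --pt "0.0 0 0 0 0" --pt "0.0 0 0 0 0"

```text
time_s: 9.57
eef_pos: [0.6002, -0.0698, 0.0986]
orientation: [[-0.881, 0.051, 0.47], [0.065, 0.998, 0.014], [-0.469, 0.043, -0.882]]
wrist_force: [-0.5, 2.5, 1.3]
finger_gap: 0.0373
finger_force: 1.3
```

```bash
python3 s.py
```

```text
9.575 [-0.289  0.315  0.363  2.267 -1.021  0.163  2.519] [ 0.6   -0.07   0.099] [[-0.881, 0.051, 0.47], [0.065, 0.998, 0.014], [-0.469, 0.043, -0.882]]
```

Call:
play_rows --pt "0.0 0 0 0 0" --pt "0.0 0 0 0 0" --pt "0.0 0 0 0 0" --pt "0.0 0 0 0 0" --pt "0.0 0 0 0 0" --pt "0.0 0 0 0 0"

```text
time_s: 10.32
eef_pos: [0.6002, -0.0701, 0.0985]
orientation: [[-0.881, 0.051, 0.471], [0.066, 0.998, 0.014], [-0.469, 0.043, -0.882]]
wrist_force: [1.0, -0.0, -1.2]
finger_gap: 0.0149
finger_force: 29.8
```

Squeezed to 15 mm with 30 N. Slide 45 mm.

Call:
play_rows --pt "0.0 0 0.005 0 0" --pt "0.0 0.0005 0.008 0 0" --pt "0.0 0.0005 0.008 0 0" --pt "0.0 0.0005 0.008 0 0" --pt "0.0 0.0005 0.008 0 0" --pt "0.0 0.0005 0.008 0 0" --pt "0.0 0 0 0 0" --pt "0.0 0 0 0 0"

```text
time_s: 11.32
eef_pos: [0.6026, -0.0242, 0.0989]
orientation: [[-0.883, 0.05, 0.466], [0.064, 0.998, 0.014], [-0.465, 0.042, -0.885]]
wrist_force: [15.8, 0.9, -28.3]
finger_gap: 0.0147
finger_force: 28.8
```

```bash
python3 s.py
```

```text
11.325 [-0.51   0.328  0.503  2.276 -1.021  0.163  2.422] [ 0.603 -0.024  0.099] [[-0.883, 0.05, 0.466], [0.064, 0.998, 0.014], [-0.465, 0.042, -0.885]]
```

Call:
play_rows --pt "0.0 0 -0.001 0 0" --pt "0.0 0 0 0 0" --pt "0.05 0 0 0 0" --pt "0.07 0 0 0 0" --pt "0.07 0 0 0 0" --pt "0.07 0 0 0 0" --pt "0.07 0 0 0 0" --pt "0.07 0 0 0 0"

```text
time_s: 12.32
eef_pos: [0.6032, -0.026, 0.1001]
orientation: [[-0.882, 0.051, 0.468], [0.065, 0.998, 0.014], [-0.466, 0.043, -0.884]]
wrist_force: [0.5, 0.1, -0.1]
finger_gap: 0.0695
finger_force: 0.0
```

```bash
python3 s.py; python3 - <<'E'
from rig import env
import cv2,numpy as np
a=env.get_image("side")["frame"][:,:,::-1][200:345,215:345];b=env.get_image("top")["frame"][:,:,::-1][170:260,220:370]
a=cv2.resize(a,None,fx=3,fy=3);b=cv2.resize(b,None,fx=2.7,fy=2.7)
H=np.zeros((600,800,3),np.uint8);H[:435,:390]=a;H[:243,390:795]=b
cv2.imwrite("pics/g2.png",H[:440])
E
```

```text
12.325 [-0.504  0.326  0.501  2.275 -1.02   0.163  2.425] [ 0.603 -0.026  0.1  ] [[-0.882, 0.051, 0.468], [0.065, 0.998, 0.014], [-0.466, 0.043, -0.884]]
```

View pics/g2.png

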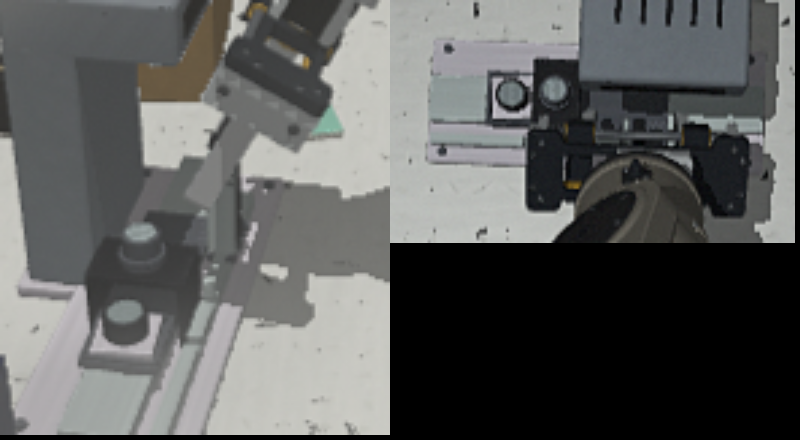

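The holder is clear of the tunnel: cell at (513,95) in the right panel, which is (265.6,205.2) in the full top image. Retreat, then try restoring vertical at the inner limit.

Call:
play_rows --pt "0.08 -0.01 0 0.025 0" --pt "0.094 -0.015 0 0.03 0" --pt "0.094 -0.02 0 0.035 0" --pt "0.094 -0.025 0 0.04 0" --pt "0.094 -0.02 0.03 0.03 0" --pt "0.094 -0.02 0.04 0 0" --pt "0.094 -0.02 0.04 0 0" --pt "0.094 -0.02 0.03 -0.02 0" --pt "0.094 -0.02 0 -0.03 0" --pt "0.094 -0.02 0 -0.03 0"

```text
time_s: 13.68
eef_pos: [0.4819, 0.0763, 0.134]
orientation: [[-0.901, 0.024, 0.434], [0.041, 0.999, 0.03], [-0.433, 0.045, -0.9]]
wrist_force: [-1.1, -0.5, -0.4]
finger_gap: 0.0938
finger_force: 0.0
```

```bash
python3 s.py; python3 - <<'E'
from rig import env
from h import *
import cv2
print(atz(T,(265.6,205.2),.053))
b=env.get_image("top")["frame"][:,:,::-1][180:250,225:345]
cv2.imwrite("pics/g3.png",cv2.resize(b,None,fx=6.5,fy=6.5,interpolation=cv2.INTER_CUBIC))
E
```

```text
13.675 [-1.032  0.041  0.677  2.461  0.438  0.238  0.77 ] [0.482 0.076 0.134] [[-0.901, 0.024, 0.434], [0.041, 0.999, 0.03], [-0.433, 0.045, -0.9]]
[0.64232045 0.08259499 0.053     ]
```

View pics/g3.png

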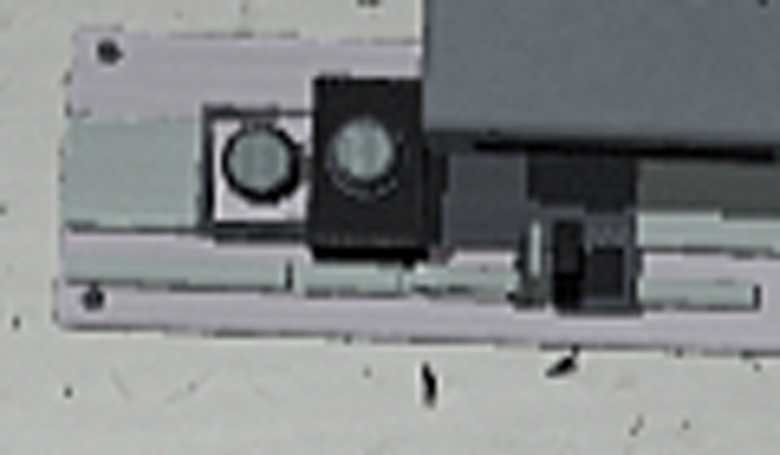

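The crop shows the tab at (535,250) only about 12 mm from the post at (569,262). Free would be 18.5 mm. The tooth is therefore still riding just short of the notch, with the carriage at about 41 mm. I go back and push the post gently +y with a finger until the tooth drops in.

Call:
play_rows --pt "0.094 0.0 0 0.05 0" --pt "0.08 0.02 -0.03 0.03 0" --pt "0.06 0.02 -0.04 0 0" --pt "0.05 0.02 -0.031 -0.01 0" --pt "0.05 0.02 0 -0.03 0" --pt "0.05 0.02 0 -0.02 0" --pt "0.05 0.01 0 -0.01 0" --pt "0.05 0 0 0 0"

```text
time_s: 14.72
eef_pos: [0.564, -0.013, 0.1745]
orientation: [[-0.905, 0.018, 0.425], [0.038, 0.999, 0.037], [-0.424, 0.05, -0.904]]
wrist_force: [-0.1, -0.3, 0.0]
finger_gap: 0.0502
finger_force: 0.0
```

```bash
python3 s.py
```

```text
14.725 [-0.952  0.146  0.951  2.278 -0.411  0.363  1.864] [ 0.564 -0.013  0.175] [[-0.905, 0.018, 0.425], [0.038, 0.999, 0.037], [-0.424, 0.05, -0.904]]
```

Call:
play_rows --pt "0.05 0.014 -0.006 -0.015 -0.02" --pt "0.05 0.012 -0.006 -0.015 -0.02" --pt "0.05 0.008 0 -0.015 0" --pt "0.05 0.002 0 -0.015 0" --pt "0.05 0 0 -0.015 0" --pt "0.05 0 0 0 0"

```text
time_s: 15.48
eef_pos: [0.5996, -0.0246, 0.1004]
orientation: [[-0.902, 0.057, 0.427], [0.074, 0.997, 0.022], [-0.425, 0.051, -0.904]]
wrist_force: [-1.3, 0.3, 0.2]
finger_gap: 0.0501
finger_force: 0.0
```

```bash
python3 s.py
```

```text
15.475 [-0.533  0.332  0.544  2.25  -0.834  0.229  2.231] [ 0.6   -0.025  0.1  ] [[-0.902, 0.057, 0.427], [0.074, 0.997, 0.022], [-0.425, 0.051, -0.904]]
```

Good pose. Push in small steps.

Call:
play_rows --pt "0.05 0.0005 0.006 0 0" --pt "0.05 0.0005 0.005 0 0" --pt "0.05 0 0.002 0 0" --pt "0.05 0 0 0 0"

```text
time_s: 15.98
eef_pos: [0.6012, -0.0108, 0.1002]
orientation: [[-0.902, 0.056, 0.428], [0.072, 0.997, 0.022], [-0.425, 0.051, -0.904]]
wrist_force: [-1.3, 1.2, 0.2]
finger_gap: 0.0497
finger_force: 0.0
```

Call:
play_rows --pt "0.05 0 0.002 0 0" --pt "0.05 0 0 0 0"

```text
time_s: 16.23
eef_pos: [0.6011, -0.0093, 0.1]
orientation: [[-0.902, 0.057, 0.427], [0.073, 0.997, 0.022], [-0.425, 0.051, -0.904]]
wrist_force: [-0.3, -0.5, -1.1]
finger_gap: 0.0499
finger_force: 0.0
```

Call:
play_rows --pt "0.05 0 0.002 0 0" --pt "0.05 0 0 0 0"

```text
time_s: 16.48
eef_pos: [0.6012, -0.0074, 0.1]
orientation: [[-0.902, 0.057, 0.427], [0.073, 0.997, 0.022], [-0.425, 0.051, -0.904]]
wrist_force: [0.8, -2.0, 1.2]
finger_gap: 0.0496
finger_force: 0.7
```

Call:
play_rows --pt "0.05 0 0.002 0 0" --pt "0.05 0 0 0 0"

```text
time_s: 16.73
eef_pos: [0.6011, -0.0055, 0.1]
orientation: [[-0.902, 0.057, 0.427], [0.073, 0.997, 0.022], [-0.425, 0.051, -0.904]]
wrist_force: [0.1, -2.7, -1.2]
finger_gap: 0.0498
finger_force: 1.5
```

Call:
play_rows --pt "0.05 0 0.002 0 0" --pt "0.05 0 0 0 0"

```text
time_s: 16.98
eef_pos: [0.6012, -0.0049, 0.1001]
orientation: [[-0.902, 0.059, 0.428], [0.075, 0.997, 0.02], [-0.426, 0.05, -0.904]]
wrist_force: [1.4, -10.7, -3.1]
finger_gap: 0.05
finger_force: 5.0
```

Call:
play_rows --pt "0.05 0 0.001 0 0" --pt "0.05 0 0 0 0"

```text
time_s: 17.23
eef_pos: [0.6013, -0.0048, 0.1001]
orientation: [[-0.902, 0.06, 0.428], [0.075, 0.997, 0.019], [-0.426, 0.049, -0.903]]
wrist_force: [2.6, -13.7, -3.8]
finger_gap: 0.0501
finger_force: 6.9
```

The reaction jumped to 14 N with no motion, so the carriage is locked. Back off and retreat, then check the tab gap numerically.

Call:
play_rows --pt "0.05 0 -0.008 0 0" --pt "0.055 -0.002 -0.003 0.015 0" --pt "0.06 -0.015 0 0.035 0" --pt "0.08 -0.025 0 0.045 0" --pt "0.094 -0.03 0.02 0.045 0" --pt "0.094 -0.03 0.04 0 0" --pt "0.094 -0.02 0.04 -0.02 0" --pt "0.094 -0.02 0.02 -0.03 0" --pt "0.094 -0.02 0 -0.03 0" --pt "0.094 -0.02 0 -0.03 0" --pt "0.094 -0.02 0 -0.01 0"

```text
time_s: 18.6
eef_pos: [0.4743, 0.0784, 0.0956]
orientation: [[-0.92, 0.04, 0.389], [0.05, 0.999, 0.016], [-0.388, 0.034, -0.921]]
wrist_force: [-0.6, -1.0, 0.5]
finger_gap: 0.0937
finger_force: 0.0
```

```bash
python3 s.py; python3 - <<'E'
from rig import env
import cv2
b=env.get_image("top")["frame"]; g=cv2.cvtColor(b,cv2.COLOR_RGB2GRAY)
cv2.imwrite("pics/g4.png",b[:,:,::-1])
old=cv2.imread("pics/top0.png",0)
print("start",old[214:222,316:338]); print("now",g[214:222,300:322])
E
```

```text
18.6 [-0.825  0.148  0.466  2.46   0.354  0.181  0.811] [0.474 0.078 0.096] [[-0.92, 0.04, 0.389], [0.05, 0.999, 0.016], [-0.388, 0.034, -0.921]]
start [[ 60  58  60  59  54  80  88  55  57  57  61  65  53  41  39  54  60  57
   58  59  61  59]
 [ 56  56  57  56  39 140 147  49  56  56  59  72  18  19  21   4  70  62
   61  63  55  59]
 [ 57  59  59  59  34 169 137  43  56  60  60  77  15  24  17   5  95  80
   65  77  59  69]
 [ 60  62  63  60  25 170 130  51  60  53  57  59  24  27  20   8  86  61
   50  62  60  90]
 [ 56  59  61  60  35 166 136  50  56  26  23   7  24  24  24  12  70  23
   22  25  13  85]
 [ 91  88  92  95  43 154 150  52  50  57  39  12  26  28  30   7  22  24
   30  25  19  67]
 [160 161 164 172  51 156 142  77  75  83  55   6  29  29  26  16  28  28
   30  28  20  62]
 [146 149 149 158  50 158 140  34  70  79  49   9  29  30  25  15  29  29
   28  28  19  63]]
now [[ 57  79 142  76  63  65  64  68  32  17  17  16  32  77  68  71  69  64
   70  61  68 166]
 [ 59 104 162  67  62  63  64  71  20  28  28  20  41 102  87  98  85  72
   87  68  63 163]
 [ 61  95 161  57  63  65  65  71  26  32  26  20  53 113  98 109  72  87
   98  69  66 170]
 [ 55  98 167  53  57  55  54  64  23  32  28  26  45  99  86 100  18  75
   86  73  53 164]
 [ 96  90 167  52  46 103 103  55  15  29  31  24  12  24  21  24  27  24
   18  76  56  47]
 [168  99 165  48  63 173 179  86  18  31  34  28   9  30  33  29  25  27
   24  69  64  70]
 [109 109 163  56  26  59  73  84  22  35  28  30  10  35  32  33  32  31
   30  70  57  66]
 [115  92 152  55  29  82  82  87  19  28  27  27   2  33  34  31  33  27
   27  66  53  82]]
```

Locked: the tab–post spacing is 7.8 px (8 px at the start) and the carriage has moved about 45.8 mm. Now push inward low to bring the tool upright.

Call:
play_rows --pt "0.094 -0.02 0 0.0 0" --pt "0.094 -0.02 0 0 0" --pt "0.094 -0.02 0 0 0" --pt "0.094 -0.02 0 0 0"

```text
time_s: 19.15
eef_pos: [0.4442, 0.0726, 0.0808]
orientation: [[-0.938, 0.039, 0.344], [0.045, 0.999, 0.009], [-0.343, 0.024, -0.939]]
wrist_force: [0.5, 0.4, 0.3]
finger_gap: 0.0942
finger_force: 0.0
```

```bash
python3 s.py
```

```text
19.15 [-0.166  0.152 -0.254  2.461  0.691  0.264  0.471] [0.444 0.073 0.081] [[-0.938, 0.039, 0.344], [0.045, 0.999, 0.009], [-0.343, 0.024, -0.939]]
```

Call:
play_rows --pt "0.094 -0.03 0 0.012 0" --pt "0.094 -0.03 0 0.008 0" --pt "0.094 -0.03 0 0.008 0" --pt "0.094 -0.03 0 0.008 0" --pt "0.094 -0.03 0 0.008 0"

```text
time_s: 19.77
eef_pos: [0.3906, 0.0722, 0.0832]
orientation: [[-0.963, 0.036, 0.266], [0.034, 0.999, -0.011], [-0.266, -0.001, -0.964]]
wrist_force: [-0.2, -1.0, 0.6]
finger_gap: 0.0937
finger_force: 0.0
```

```bash
python3 s.py
```

```text
19.775 [ 0.661  0.218 -1.166  2.461  0.788  0.476  0.376] [0.391 0.072 0.083] [[-0.963, 0.036, 0.266], [0.034, 0.999, -0.011], [-0.266, -0.001, -0.964]]
```

Call:
play_rows --pt "0.094 -0.03 0 0.008 0" --pt "0.094 -0.03 0 0.008 0" --pt "0.094 -0.03 0 0.008 0" --pt "0.094 -0.03 0 0.008 0"

```text
time_s: 20.27
eef_pos: [0.326, 0.0866, 0.1446]
orientation: [[-0.976, 0.04, 0.216], [0.035, 0.999, -0.027], [-0.217, -0.019, -0.976]]
wrist_force: [-0.9, -1.6, 0.4]
finger_gap: 0.0941
finger_force: 0.0
```

```bash
python3 s.py
```

```text
20.275 [ 0.841 -0.237 -1.222  2.461 -0.21   0.579  1.304] [0.326 0.087 0.145] [[-0.976, 0.04, 0.216], [0.035, 0.999, -0.027], [-0.217, -0.019, -0.976]]
```

Call:
play_rows --pt "0.094 -0.01 0 -0.03 0" --pt "0.094 -0.01 0 -0.02 0" --pt "0.094 -0.01 0 -0.02 0"

```text
time_s: 20.65
eef_pos: [0.3319, 0.0975, 0.1047]
orientation: [[-0.983, 0.046, 0.178], [0.039, 0.998, -0.047], [-0.179, -0.039, -0.983]]
wrist_force: [0.1, -0.9, -0.5]
finger_gap: 0.0939
finger_force: 0.0
```

```bash
python3 s.py
```

```text
20.65 [ 0.633  0.066 -1.222  2.461  0.378  0.566  0.632] [0.332 0.097 0.105] [[-0.983, 0.046, 0.178], [0.039, 0.998, -0.047], [-0.179, -0.039, -0.983]]
```

Tilt is down to 10.6°, which is enough since leaning away from the tunnel is harmless. Now turn the fingers to the changer's x and move over the holder.

Call:
play_rows --pt "0.094 0.02 0 0.03 0" --pt "0.094 0.03 0 0.03 -0.1" --pt "0.094 0.03 0 0.03 -0.165" --pt "0.094 0.03 0 0 -0.165" --pt "0.094 0.03 0 0 -0.165" --pt "0.094 0.03 0 0 -0.165" --pt "0.094 0.03 0 0 -0.165" --pt "0.094 0.03 0 0 -0.165" --pt "0.094 0.03 0 0 -0.165" --pt "0.094 0.03 0 0 -0.165" --pt "0.094 0.03 -0.004 0 -0.164" --pt "0.094 0.02 -0.003 0 0" --pt "0.094 0 0 0 0"

```text
time_s: 22.28
eef_pos: [0.6691, 0.0909, 0.1938]
orientation: [[0.037, 0.998, -0.048], [0.983, -0.044, -0.176], [-0.177, -0.04, -0.983]]
wrist_force: [0.0, -0.5, -0.3]
finger_gap: 0.094
finger_force: 0.0
```

```bash
python3 s.py
```

```text
22.275 [ 0.196  0.607 -0.751  1.534  0.552  1.319 -0.715] [0.669 0.091 0.194] [[0.037, 0.998, -0.048], [0.983, -0.044, -0.176], [-0.177, -0.04, -0.983]]
```

Call:
play_rows --pt "0.094 -0.013 0 -0.03 -0.015" --pt "0.094 -0.013 0 -0.03 0" --pt "0.094 0 0 -0.03 0" --pt "0.094 0 0 -0.02 0" --pt "0.08 0 0 -0.014 0" --pt "0.06 0 0 -0.01 0" --pt "0.05 0 0 0 0"

```text
time_s: 23.15
eef_pos: [0.6428, 0.0906, 0.0606]
orientation: [[0.052, 0.997, -0.049], [0.983, -0.06, -0.175], [-0.178, -0.038, -0.983]]
wrist_force: [0.2, -0.1, -0.1]
finger_gap: 0.0676
finger_force: 0.0
```

```bash
python3 s.py; python3 - <<'E'
from rig import env
import cv2,numpy as np
a=env.get_image("side")["frame"][:,:,::-1][230:350,200:330]
b=env.get_image("top")["frame"][:,:,::-1][165:260,225:345]
a=cv2.resize(a,None,fx=3,fy=3);b=cv2.resize(b,None,fx=3.3,fy=3.3)
H=np.zeros((360,790,3),np.uint8);H[:,:390]=a;H[:b.shape[0],390:786]=b
cv2.imwrite("pics/g5.png",H)
E
```

```text
23.15 [ 0.169  0.709 -0.7    1.691  0.652  1.104 -0.853] [0.643 0.091 0.061] [[0.052, 0.997, -0.049], [0.983, -0.06, -0.175], [-0.178, -0.038, -0.983]]
```

View pics/g5.png

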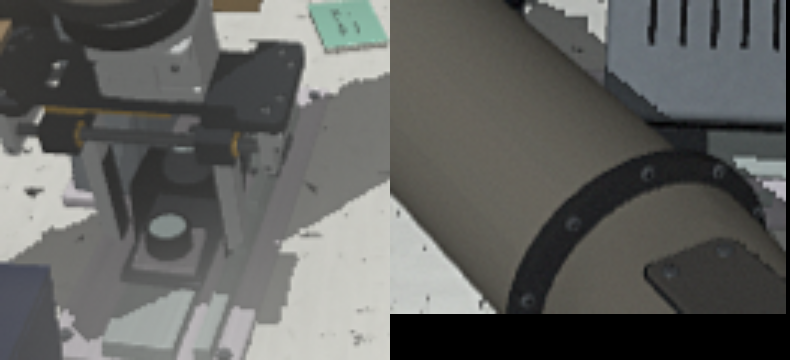

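The side view shows the cell at (168,235) between the fingers at (120,225) and (235,235). Close.

Call:
play_rows --pt "0.04 0 0 0 0" --pt "0.03 0 0 0 0" --pt "0.02 0 0 0 0" --pt "0.015 0 0 0 0" --pt "0.015 0 0 0 0" --pt "0.015 0 0 0 0" --pt "0.015 0 0 0 0"

```text
time_s: 24.12
eef_pos: [0.6446, 0.0898, 0.0616]
orientation: [[0.054, 0.998, -0.045], [0.983, -0.061, -0.176], [-0.178, -0.035, -0.983]]
wrist_force: [7.7, -2.9, 1.0]
finger_gap: 0.0293
finger_force: 30.0
```

Call:
play_rows --pt "0.015 0 0 0.006 0" --pt "0.015 0 0 0.01 0" --pt "0.015 0 0 0.02 0" --pt "0.015 0 0 0.03 0" --pt "0.015 0 0 0.03 0" --pt "0.015 -0.02 0 0.02 0" --pt "0.015 -0.03 0 0 0"

```text
time_s: 25.0
eef_pos: [0.5933, 0.0912, 0.1796]
orientation: [[0.053, 0.998, -0.045], [0.983, -0.06, -0.175], [-0.177, -0.035, -0.984]]
wrist_force: [-0.7, 0.3, -1.5]
finger_gap: 0.029
finger_force: 29.9
```

Call:
play_rows --pt "0.015 -0.04 0 0 0" --pt "0.015 -0.04 0 0 0" --pt "0.015 -0.03 -0.02 0 0" --pt "0.015 -0.02 -0.035 0 0" --pt "0.015 -0.01 -0.04 0 0" --pt "0.015 0 -0.04 0 0" --pt "0.015 0 -0.04 0 0" --pt "0.015 -0.01 -0.04 0 0" --pt "0.015 -0.01 -0.04 0 0" --pt "0.015 -0.01 -0.04 0 0" --pt "0.015 -0.004 -0.03 -0.01 0" --pt "0.015 0 -0.012 -0.02 0" --pt "0.015 0 0 0 0"

```text
time_s: 26.62
eef_pos: [0.4183, -0.2467, 0.1468]
orientation: [[0.053, 0.997, -0.049], [0.983, -0.061, -0.175], [-0.177, -0.039, -0.983]]
wrist_force: [0.4, 0.9, 0.0]
finger_gap: 0.0292
finger_force: 29.9
```

```bash
python3 s.py
```

```text
26.625 [ 0.86   0.263 -0.669  2.096  0.445  0.901 -0.141] [ 0.418 -0.247  0.147] [[0.053, 0.997, -0.049], [0.983, -0.061, -0.175], [-0.177, -0.039, -0.983]]
```

Call:
play_rows --pt "0.015 0.001 0 -0.03 0" --pt "0.015 0.001 0 -0.03 0" --pt "0.015 0 0 -0.025 0" --pt "0.015 0 0 -0.012 0" --pt "0.015 0 0 -0.004 0" --pt "0.015 0 0 0 0"

```text
time_s: 27.38
eef_pos: [0.4214, -0.2464, 0.0466]
orientation: [[0.052, 0.998, -0.047], [0.983, -0.06, -0.176], [-0.178, -0.037, -0.983]]
wrist_force: [-0.0, 0.5, -0.1]
finger_gap: 0.0292
finger_force: 29.9
```

Call:
play_rows --pt "0.015 0 0 -0.002 0" --pt "0.015 0 0 0 0"

```text
time_s: 27.62
eef_pos: [0.4211, -0.2467, 0.0442]
orientation: [[0.053, 0.997, -0.048], [0.983, -0.061, -0.176], [-0.178, -0.037, -0.983]]
wrist_force: [-0.1, -0.0, -0.4]
finger_gap: 0.0291
finger_force: 29.9
```

Call:
play_rows --pt "0.015 0 0 -0.002 0" --pt "0.015 0 0 0 0"

```text
time_s: 27.88
eef_pos: [0.4209, -0.2465, 0.0418]
orientation: [[0.053, 0.997, -0.048], [0.983, -0.06, -0.175], [-0.178, -0.038, -0.983]]
wrist_force: [-0.2, 0.4, -0.7]
finger_gap: 0.0294
finger_force: 29.9
```

Call:
play_rows --pt "0.015 0 0 -0.001 0" --pt "0.015 0 0 0 0"

```text
time_s: 28.12
eef_pos: [0.4209, -0.2464, 0.0408]
orientation: [[0.053, 0.997, -0.048], [0.983, -0.06, -0.175], [-0.178, -0.038, -0.983]]
wrist_force: [-0.5, -0.7, -1.0]
finger_gap: 0.0289
finger_force: 29.9
```

Call:
play_rows --pt "0.015 0 0 -0.001 0" --pt "0.015 0 0 0 0"

```text
time_s: 28.38
eef_pos: [0.4211, -0.2465, 0.0405]
orientation: [[0.053, 0.997, -0.048], [0.983, -0.06, -0.176], [-0.179, -0.038, -0.983]]
wrist_force: [-4.0, 3.4, 16.7]
finger_gap: 0.0292
finger_force: 30.0
```

Contact on the booklet. Release and withdraw along the tool axis.

Call:
play_rows --pt "0.015 0 0 0.0005 0" --pt "0.03 0 0 0 0" --pt "0.045 0 0 0 0" --pt "0.055 0 0 0 0" --pt "0.06 0 0 0 0" --pt "0.06 0 0 0 0" --pt "0.06 0.001 0.004 0.02 0" --pt "0.06 0.002 0.008 0.04 0" --pt "0.06 0.002 0.009 0.05 0" --pt "0.06 0.002 0.03 0.05 0" --pt "0.06 0 0.06 0.05 0" --pt "0.06 0 0.06 0.03 0" --pt "0.06 0 0.06 0 0" --pt "0.06 0 0.06 0 0" --pt "0.06 0 0.06 0 0" --pt "0.06 0 0 0 0"

```text
time_s: 30.38
eef_pos: [0.4275, 0.0927, 0.2685]
orientation: [[0.046, 0.998, -0.047], [0.983, -0.054, -0.174], [-0.176, -0.038, -0.984]]
wrist_force: [0.1, -0.2, -0.1]
finger_gap: 0.0601
finger_force: 0.0
```

```bash
python3 s.py; python3 - <<'E'
from rig import env
import cv2,numpy as np
a=env.get_image("side")["frame"][:,:,::-1][200:300,240:420]
b=env.get_image("top")["frame"][:,:,::-1][185:325,290:440]
g=cv2.cvtColor(b,cv2.COLOR_BGR2GRAY);print(g[29:37,8:34])
a=cv2.resize(a,None,fx=2.1,fy=2.1);b=cv2.resize(b,None,fx=2.7,fy=2.7)
H=np.zeros((380,790,3),np.uint8);H[:210,:378]=a;H[:378,380:785]=b
cv2.imwrite("pics/g6.png",H)
E
```

```text
30.375 [ 0.474  0.143 -1.006  1.957  0.261  1.25  -0.686] [0.428 0.093 0.269] [[0.046, 0.998, -0.047], [0.983, -0.054, -0.174], [-0.176, -0.038, -0.984]]
[[ 66  67  61  85 151  81  66  68  69  71  34  18  14  20  29  76  73  71
   74  73  65  68  81 176 168 163]
 [ 69  68  62 110 171  75  66  67  71  73  25  29  27  25  35  96  95  75
   91  93  65  82 104 170 163 158]
 [ 72  68  65  99 171  61  67  71  71  77  26  33  31  24  49  97  99  89
   78 100  85  70 105 179 167 164]
 [ 61  59  58  96 176  57  60  56  58  67  26  34  31  25  50  88  70  94
   22  72  92  69  74 174 152 146]
 [ 98  99 101  95 180  56  50 108 110  54  16  34  34  30  14  29  27  27
   30  28  20  81  60  49 102  95]
 [186 188 192 101 175  54  65 182 188  93  22  33  32  27  10  37  32  35
   27  30  26  72  67  76 193 188]
 [167 169 161 114 173  56  30  63  79  90  25  38  35  31   8  35  34  32
   35  33  22  74  63  69 186 177]
 [151 151 120 105 164  56  34  88  82  94  21  30  33  31  14  38  33  33
   31  33  30  74  60  87 183 172]]
```

View pics/g6.png

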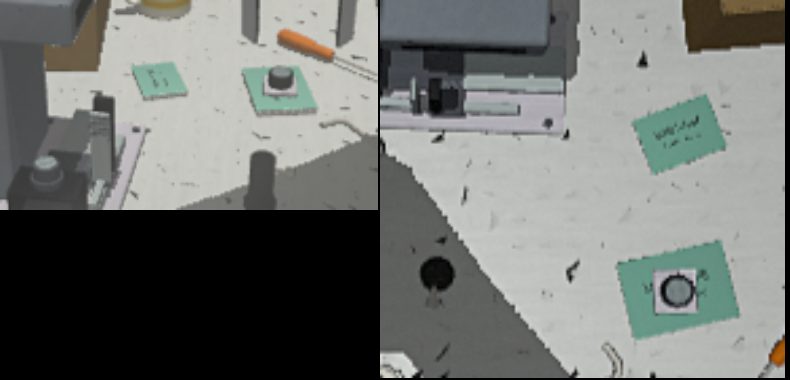

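The holder lies flat with its glass up in the middle of the large booklet, at (678,290) in the right panel. The tab is upright at (415,95), and the post pixels are unchanged, so the carriage is still locked.

```bash
python3 -c "
from rig import env
print(env.hand_in())"
```

```text
the job is handed in; nothing more can be done
None
```

The job is handed in: by the last pictures the filter holder lies flat, glass up, near the middle of the larger tissue booklet, and the carriage is locked in the middle detent, at about 30 s of the 58 s; no verdict was returned.

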